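Put the polish in the clean cabinet and draw its lid tight

TASK

Stand the blue-capped jar of polish upright on the rubber mat inside the open clean cabinet. Then swing the cabinet's lid down onto its gasket and turn the T-handle clockwise to its stop, so that the latch draws the lid tight and no grit can get in; then let go. Leave the red- and yellow-capped grit jars and the tray of rough opal where they stand.

Things in the scene. Friction and masses are not known exactly. Their poses are not given: they have to be found in the camera images.
- polish_mid (a point): Squat white jar with a BLUE cap, upright cylinder, 46 mm in diameter and 40 mm high, 0.08 to 0.15 kg, standing on the bench. The point is its centre, 20 mm above its underside; z is its upright axis.
- coarse_mid (a point): Bystander: the same jar with a RED cap (coarse grit), 46 mm in diameter, 40 mm high; centre, 20 mm above its underside.
- fine_mid (a point): Bystander: the same jar with a YELLOW cap (fine grit), 46 mm in diameter, 40 mm high; centre, 20 mm above its underside. The three jars change places from start to start.
- tray: Bystander: shallow black plastic tray of rough opal, 150 (its x) by 210 (its y) by 35 mm high; origin at the centre of its underside.
- cabinet: Grey box fixed to the bench, open on a face sloping 28 deg down to the robot. Origin on the bench straight below the hinge line, mid-width; -x to the front (robot), y along the hinge, z up. Outside x = -159 to +30 mm, y = -110 to +110, walls and floor 8 mm. Front wall 56 mm high, sides rise to 140 at the back. Hinge line at x = 0, z = 144. Keeper under the front lip: 35 mm inward, y = -40 to +12.
- mat_mid (a point): Centre of the top face of the black rubber mat on the cabinet's floor, where the jar must stand: 70 (cabinet x) by 190 (y) mm, top 10 mm above the bench. Its centre lies at cabinet x = -66 mm, y = 0. Axes as the cabinet.
- lid (a joint): Lid angle: 0 = drawn tight (28 deg below level, towards the robot), growing as it opens up about the cabinet's +y. Starts at 1.97 to 2.12 rad (about upright), limit 2.4. Stiff hinge: it stays where left, 3 to 5 N at its free edge moves it. Resting on the gasket it reads about 0.03; pressing it to 0 takes some 10 N there and it springs back unless latched.
- lid_hinge (a point): Mid-point of the lid's hinge line, with the lid's axes: x from the free edge to the hinge, y along the hinge, z out of the outer face. The green lid is a plate x = -180 to -5 mm, 220 mm wide (y), 8 mm thick (z = 0 to 8 mm).
- lid_edge (a point): Middle of the lid's free edge, half-way through its thickness: (-180, 0, 4) mm in the lid's axes, which this point shares.
- tee (a point): Centre of the T-handle's black cross bar, at (-120, 0, 36) mm in the lid's axes, on its outer face (the far side while open). Bar 72 mm long (this point's x), 14 wide (y), 16 high (z, the turning axis, outward); 20 mm clear of the lid on a stem 18 mm thick. At latch angle 0 it lies along the lid's x. Inside, a pawl 46 mm long turns with it, 26 mm below the lid; at 0 it points to the lid's -y.
- latch (a joint): T-handle angle, clockwise seen from outside (about the lid's -z): 0 = open, stop at 1.45 rad; starts at 0 to 0.25, stays where left. Beyond about 0.5 the pawl is out: with the lid resting on its gasket it slides under the keeper and by about 1.2 has drawn the lid below 0.01; with the lid open it would strike the keeper and hold the lid up. Turning takes 0.1 N m free, up to 0.4 while drawing.
Not all that is in view belongs to the job. Leave any purple or turquoise look-alike of the part that bears polish_mid alone.

How it is judged:
On the way, in this order (a step that is already met when the one before it is completed fails the run):
1. the blue-capped jar stands upright on the mat, let go, with the lid still open (x of polish_mid in the frame of mat_mid between -0.035 and 0.035 m and y of polish_mid in the frame of mat_mid between -0.085 and 0.085 m and z of polish_mid in the frame of mat_mid below 0.025 m and angle between polish_mid's own z axis and vertical below 0.15 rad and contact force between the fingers and polish below 0.1 N and value of joint lid above 0.5 rad), for 0.2 s.
2. the lid is swung down onto its gasket (value of joint lid below 0.06 rad), for 0.2 s.
3. the T-handle is turned to its stop and the lid drawn tight (value of joint latch above 1.25 rad and value of joint lid below 0.012 rad), for 0.2 s.
At the end, for the whole second after the job is handed in: The T-handle is within 0.2 rad of its stop (over 1.25 rad), the lid is drawn tight (below 0.012 rad), and the blue-capped jar stands upright (within 0.15 rad) with its centre over the mat inside (all of step 3 and x of polish_mid in the frame of mat_mid between -0.035 and 0.035 m and y of polish_mid in the frame of mat_mid between -0.085 and 0.085 m and z of polish_mid in the frame of mat_mid below 0.025 m and angle between polish_mid's own z axis and vertical below 0.15 rad); the robot touches nothing.
It fails at once if a grit jar or the tray is moved by more than 20 mm or a grit jar tipped (distance of any of coarse_mid, fine_mid, tray from where it was at the start of the episode above 0.02 m or angle between any of coarse_mid, fine_mid's own z axis and vertical above 0.35 rad).
It also fails if it takes over 72 s, if anything falls off the work surface, if the arm or the gripper's body presses on something with over 40 N, if the wrist force passes 120 N, or if a joint passes its speed limit or range.

ROBOT

A 6-joint arm with a two-finger parallel gripper is mounted at the origin on the work surface. World frame = base frame: x ahead of the robot, y to its left, z up, the work surface at z = 0. Lengths are in m, angles in rad, forces in N, time in s.
With the tool pointing down it reaches from about 0.375 to 0.975 m from the base axis. Payload 3.8 kg.
Tool frame: the origin (TCP) lies on the centre line of the jaws, within the pads' length; the fingertips stand 14 mm ahead of it and the grasp point (between the pads) lies 5 mm behind it; z points along the fingers, y is the line along which they close (so a half turn about z gives the same grasp; the last joint's range is limited). The gripper opens to 85 mm and grips with 20 to 120 N. Pads are 22 mm wide; open, the fingers measure 114 mm over their backs; the gripper's body (76 mm by 85 mm) begins 54 mm behind the grasp point. The pads swing forward as they close: fully open they stand 13 mm farther back than shut.
Start: joints at [-1.212, 0.264, 1.604, -0, 1.274, -0.037], TCP at [0.26, -0.623, 0.21] pointing down, gripper open.
Joint ranges: [-2.63, 2.63], [-0.94, 2.18], [0.31, 2.57], [-1.31, 4.45], [0, 2.66], [-2.55, 2.55]. Speed limits (rad/s): [2.57, 2.57, 3.14, 3.14, 3.14, 3.14].

INTERFACE

Orientations are given as a rotation vector (axis times angle).
In Python, from workcell import bot, eyes, spot_in gives the robot as it stands.
- The arm moves only by the tool carry_out, never from a script. Its argument "series" is text: rows parted by semicolons, each of 4 numbers parted by spaces: the shift along the world's x, y, z in m, then the turn about the world's z in degrees. In form: tx ty tz roll; .... A call has 1 to 20 rows; each row shifts and turns the commanded pose from where the row before left it; what a row does not reach is not made up. A row lasts 1/8 s, in which the tool goes at most 62.5 mm and 10.7 degrees, less where a joint would pass 70% of its speed; a pose out of reach is approached as far as the arm can. A call is refused whole if a number of a shift passes 0.0625 or a number of a turn 10.7, either way. A call with a gripper value outside its range is refused whole. "jaw" is the gripper command: -1 is shut, 1 is fully open, values between are in proportion, set as the call begins (left out, the last holds). The fingers move at their own pace and stop on an object; "grip_force" is the grip in N (left out, the last holds). Time passes only in rows, so rows that do not move let the fingers close. It gives the time, the measured TCP pose, the force, the opening and the grip force at its end, in the units of the state.
- bot.read_state(): the state, without advancing time (a new reading comes with each control period).
- eyes.read_camera(name): name is "scene" or "top" or "wrist"; returns (picture, depth): 384x512x3 uint8, blue, green, red; 384x512 float32, m along the optical axis (not along the pixel's ray), 0 where there is no reading.
- eyes.get_calibration(name): a dict with "K" (3x3 intrinsics, pixels), "distortion" ([k1, k2, p1, p2, k3] as OpenCV has them; the pictures are not rectified), "position" and "rotation" of the camera in the world; the wrist camera has in their place "T_tool_cam" (4x4, takes a point from camera to tool coordinates, whose origin is the TCP and whose axes are the flange's). Camera axes: x right, y down, z forward; pixel columns grow to the right and rows downward; lengths in m; the calibration is good to about 2 mm. A picture is of the moment at which its call begins: read the wrist's pose just before it. get_calibration takes no time and is no camera call.
- bot.finish_job(): hands the job in; it is judged then, once.
Trained networks look in the newest picture that a camera, given by its name, has taken for a name from the list of things; names that differ only in an ending like _2 or _b are one class to them, and where a whole thing is asked for, a point or a joint stands for the part that bears it (a point fixed in the world has none). Each returns a list of dicts, best first, with "score" (0 to 1); they miss things now and then, are a little off and sometimes report something else, mostly with a low value. They report only what shows in the picture. A call takes as long as a camera call. They do not tell look-alikes from the thing itself.
- spot_in(camera, target): "rect" ([centre column, centre row, width, height] in pixels, round what is visible of it).
The state is a dict: "time": time; "q": joint angles; "joint_vel": joint speeds; "joint_torque": joint torques, N m; "tool_pos": TCP position; "tcp_rot": TCP orientation; "wrist_force": force on the tool from outside, world axes, zero at the start; "torque": the same for the moment, N m; "width": opening from 0.0 (shut) to 1.0 (fully open); "grip_force": force on a finger pad.
Only numpy, scipy, OpenCV 4.12 (cv2) and the standard library are available. Lean on these libraries where they do the work, as an engineer would, in place of code of your own. Each camera call takes 0.05 s, during which the arm holds its last target. There are 200 camera calls.

## Working session

There is one attempt and no reset: what is moved stays moved. The work goes in short steps, Python scripts to look and compute and a tool call to move; the robot and the scene stay as the last step left them, time stands still between calls to the robot, and variables do not carry over. Pictures are saved under pics/ and viewed, at most 10 in all, crops included, and the job is handed in when it is done.

Besides the shell and the picture viewer there is one more tool, called after "Call:" as name(argument=value, ...) on one line, values as JSON. carry_out: Moves the arm, as the interface text tells. Its arguments: {"type":"object","properties":{"series":{"type":"string"},"jaw":{"type":"number"},"grip_force":{"type":"number"}},"required":["series"]}

```bash
mkdir -p pics
cat > h.py <<'E'
import numpy as np, cv2
from scipy.spatial.transform import Rotation as R
from workcell import bot, eyes, spot_in
def cam(name):
    c=eyes.get_calibration(name)
    K=np.array(c["K"]);D=np.array(c["distortion"],float)
    if name=="wrist":
        s=bot.read_state();T=np.eye(4);T[:3,:3]=R.from_rotvec(s["tcp_rot"]).as_matrix();T[:3,3]=s["tool_pos"]
        T=T@np.array(c["T_tool_cam"]);return K,D,T[:3,:3],T[:3,3]
    r=np.array(c["rotation"]); r=r if r.shape==(3,3) else R.from_rotvec(r).as_matrix()
    return K,D,r,np.array(c["position"])
def w(name,px,d):
    K,D,r,p=cam(name);n=cv2.undistortPoints(np.array(px,float).reshape(-1,1,2),K,D)[:,0]
    d=np.ravel(d)[:,None]
    return (np.c_[n,np.ones(len(n))]*d)@r.T+p
def cloud(name,dep):
    v,u=np.nonzero(dep>0);return w(name,np.c_[u,v],dep[v,u]),u,v
E
cat > a.py <<'E'
from h import *
ims=[]
for n in ("scene","top"):
    im,d=eyes.read_camera(n);ims.append(im);np.save(n+"_d.npy",d);np.save(n+"_i.npy",im)
    print(n,np.round(cam(n)[3],3),np.round(cam(n)[2][:,2],2))
    for t in ("polish_mid","cabinet","tee","lid","tray"):
        for r in spot_in(n,t)[:5]:
            x,y=int(r["rect"][0]),int(r["rect"][1]); print(t,np.round(r["rect"]),round(r["score"],2),im[y,x],np.round(w(n,[x,y],d[y,x])[0],3))
cv2.imwrite("pics/scene.png",ims[0]);cv2.imwrite("pics/top.png",ims[1])
print(bot.read_state())
E
python3 a.py
```

```text
scene [1.073 0.705 1.187] [-0.39 -0.51 -0.77]
polish_mid [353. 271.  20.  21.] 0.86 [163  83  25] [0.436 0.306 0.039]
polish_mid [322. 277.  20.  18.] 0.7 [150 166   5] [0.518 0.27  0.041]
polish_mid [367. 245.  20.  19.] 0.61 [150  56 131] [0.352 0.269 0.041]
cabinet [256. 190. 104. 129.] 0.91 [35 56 29] [0.585 0.067 0.243]
cabinet [300. 347. 102.  74.] 0.19 [145 121 106] [0.684 0.383 0.031]
tee [228. 170.  19.  20.] 0.55 [27 22 26] [ 0.619 -0.005  0.276]
lid [235. 171.  61.  90.] 0.79 [ 87  97 102] [ 0.595 -0.015  0.249]
tray [300. 346. 102.  75.] 0.61 [128 107  96] [0.681 0.383 0.026]
top [ 0.404 -0.003  1.483] [ 0.1  -0.02 -0.99]
polish_mid [150. 205.  15.  15.] 0.74 [201 215  73] [0.512 0.263 0.04 ]
polish_mid [137. 237.  20.  15.] 0.57 [213 120  70] [0.418 0.298 0.04 ]
polish_mid [151. 266.  14.  16.] 0.52 [196  89 172] [0.336 0.255 0.041]
cabinet [248. 194.  93.  92.] 0.64 [140 134 122] [ 0.553 -0.022  0.013]
tee [139. 236.  25.  16.] 0.71 [211 119  68] [0.421 0.295 0.041]
tee [253. 169.  21.  31.] 0.51 [56 72 59] [ 0.585 -0.029  0.292]
lid [245. 198.  94.  88.] 0.32 [50 49 51] [ 0.544 -0.013  0.011]
tray [108. 140.  79.  59.] 0.86 [162 183 194] [0.706 0.403 0.024]
{'time': 0.6, 'q': array([-1.21187023e+00,  2.63848476e-01,  1.60396056e+00,  5.88513142e-06,
        1.27373572e+00, -3.68890328e-02]), 'joint_vel': array([ 0.00086872,  0.00036637, -0.00197308, -0.00078528, -0.00072584,
       -0.00118862]), 'joint_torque': array([-3.52693460e-04, -5.14640415e+01, -3.67456484e+01, -1.02443753e-04,
        1.24468850e-03, -1.20103940e-05]), 'tool_pos': array([ 0.26026203, -0.62281235,  0.20993581]), 'tcp_rot': array([3.08022425e+00, 6.17682438e-01, 2.07865550e-05]), 'wrist_force': array([-0.25590308, -0.09974342,  0.08385418]), 'torque': array([-0.03088022, -0.02368965,  0.01021042]), 'grip_force': 0.0, 'width': 0.9945755058644132}
```

View pics/scene.png

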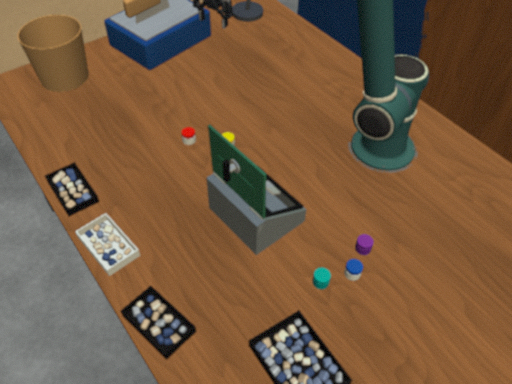

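View pics/top.png

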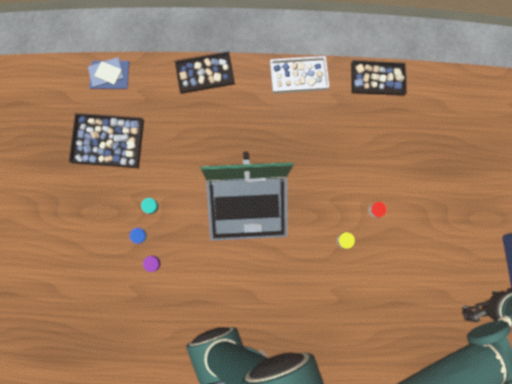

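The blue-capped jar is at scene (354,270) and top (137,237). Its look-alikes are turquoise at top (150,205) and purple at top (151,264). The red jar is at top (379,210) and the yellow at (347,241). I choose the blue cap, and will check it in one close crop while I measure the cabinet and lid.

```bash
cat > b.py <<'E'
from h import *
for n in ("top","scene"):
    im=np.load(n+"_i.npy");d=np.load(n+"_d.npy");P,u,v=cloud(n,d)
    hsv=cv2.cvtColor(im,cv2.COLOR_BGR2HSV)[v,u].astype(int)
    near=(abs(P[:,0]-.43)<.1)&(abs(P[:,1]-.3)<.06)
    cap=near&(P[:,2]>.036)&(P[:,2]<.045)&(hsv[:,0]>103)&(hsv[:,0]<122)&(hsv[:,1]>100)
    q=P[cap];print(n,"blue",len(q),np.round(q.min(0),3),np.round(q.max(0),3),np.round(cv2.minEnclosingCircle(q[:,:2].astype(np.float32)),4) if 0 else cv2.minEnclosingCircle(q[:,:2].astype(np.float32)))
    reg=(P[:,0]>.38)&(P[:,0]<.75)&(abs(P[:,1])<.2)
    g=reg&(hsv[:,0]>60)&(hsv[:,0]<90)&(hsv[:,1]>90)&(P[:,2]>.16)
    q=P[g];c=np.median(q,0)
    for _ in range(4):
        U,S,V=np.linalg.svd(q-q.mean(0),full_matrices=False);e=(q-q.mean(0))@V[2];c=q.mean(0);q=q[abs(e)<.006]
    print("lid",len(q),c,V[2],q.min(0),q.max(0))
    if n=="scene":
        q=P[reg&(P[:,2]>.01)&(P[:,2]<.09)&(P[:,1]>.06)&(P[:,1]<.13)]
        for _ in range(6):
            U,S,V=np.linalg.svd(q-q.mean(0),full_matrices=False);c=q.mean(0);e=(q-c)@V[2];q=q[abs(e)<max(.003,np.percentile(abs(e),85)*.9)]
        print("side",len(q),c,V[2],q.min(0),q.max(0))
    for lo,hi in ((.05,.07),(.006,.016)):
        q=P[reg&(P[:,2]>lo)&(P[:,2]<hi)&(hsv[:,2]<(70 if lo<.01 else 256))]
        if len(q): print(n,"z",lo,hi,len(q),np.round(np.percentile(q,[2,98],0),3),cv2.minAreaRect(q[:,:2].astype(np.float32)*1000))
im=np.load("top_i.npy");a=cv2.resize(im[195:275,110:190],(400,400),interpolation=2)
b=cv2.resize(im[140:250,190:300],(400,400),interpolation=2);cv2.imwrite("pics/crop.png",np.hstack([a,b]))
print(eyes.get_calibration("wrist")["T_tool_cam"])
E
python3 b.py
```

```text
top blue 153 [0.404 0.277 0.036] [0.444 0.319 0.045] ((0.423949658870697, 0.297747403383255), 0.02166316658258438)
lid 101 [0.5862947  0.00169058 0.32435072] [-0.97727429 -0.06493045 -0.20178947] [ 0.57980062 -0.10795518  0.3198902 ] [0.59413444 0.09133856 0.32951697]
top z 0.05 0.07 447 [[ 0.418 -0.133  0.052]
 [ 0.465  0.082  0.07 ]] ((443.5355529785156, -24.09716033935547), (42.93281173706055, 220.12164306640625), 3.8415348529815674)
top z 0.006 0.016 1173 [[ 0.483 -0.105  0.006]
 [ 0.548  0.072  0.016]] ((514.70654296875, -16.697952270507812), (63.99325942993164, 186.03912353515625), 3.8546218872070312)
scene blue 172 [0.403 0.278 0.036] [0.448 0.321 0.045] ((0.425854355096817, 0.30130741000175476), 0.023489857092499733)
lid 1933 [0.59103787 0.00428106 0.25510783] [-0.99744449 -0.07044439  0.0119198 ] [ 0.57783088 -0.11713968  0.16018828] [0.60091922 0.09714095 0.33048981]
side 692 [0.51323764 0.08978809 0.04766871] [-0.06414333  0.99791467  0.00720755] [0.41408038 0.08126375 0.01025442] [0.6054367  0.09694926 0.0898828 ]
scene z 0.05 0.07 549 [[ 0.423 -0.107  0.05 ]
 [ 0.617  0.096  0.07 ]] ((517.111083984375, -18.00220489501953), (192.82183837890625, 221.47695922851562), 3.4957051277160645)
scene z 0.006 0.016 48 [[ 0.427 -0.11   0.008]
 [ 0.618  0.059  0.016]] ((520.3046264648438, -25.950477600097656), (184.73849487304688, 193.40223693847656), 4.098354816436768)
[[ 1.11950325e-03 -9.48650589e-01 -3.16323896e-01  8.10316437e-02]
 [ 9.99999181e-01  1.25806028e-03 -2.33802404e-04 -9.44945606e-04]
 [ 6.19751317e-04 -3.16323376e-01  9.48651220e-01 -1.63185299e-01]
 [ 0.00000000e+00  0.00000000e+00  0.00000000e+00  1.00000000e+00]]
```

View pics/crop.png

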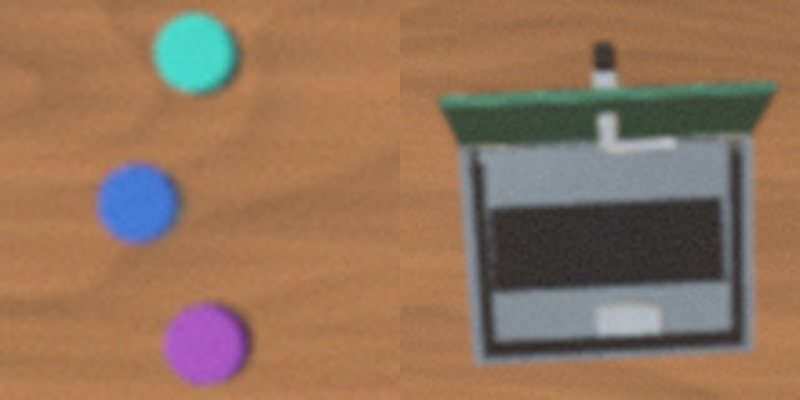

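The close crop confirms it: the blue cap is the middle one at crop (138,204), between turquoise (195,53) and purple (207,343). In the right half the cabinet is open, with the pawl pointing to −y and the keeper on the front lip.

Measured positions:
- **Jar:** about (0.425, 0.299).
- **Mat:** about (0.5155, −0.018), yaw 3.8°.
- **Lid:** about 2.07 rad.

Call:
carry_out(series="0.02 0.0525 0 10.2;0.02 0.0525 0 10.2;0.02 0.0525 0 10.2;0.02 0.0525 0 10.2;0.02 0.0525 0 10.2;0.02 0.0525 0 10.2;0.02 0.0525 0 10.2;0.02 0.0525 0 10.2;0.0005 0.05 0 2.1;0.0005 0.05 0 2.1;0.0005 0.05 0 2.1;0.0005 0.05 0 2.1;0.0005 0.05 0 2.1;0.0005 0.05 0 2.1;0.0005 0.05 0 2.1;0.0005 0.05 0 2.1;0.0005 0.05 0 2.1;0.0005 0.05 0 2.1;0 0 0 0;0 0 0 0", jaw=1)

```text
time: 3.1
tool_pos: [0.425, 0.2968, 0.2098]
tcp_rot: [1.443, 2.79, -0.001]
wrist_force: [-0.6, -0.4, -1.2]
width: 1.002
grip_force: 0.0
```

```bash
cat > c.py <<'E'
from h import *
im,d=eyes.read_camera("wrist");P,u,v=cloud("wrist",d)
hsv=cv2.cvtColor(im,cv2.COLOR_BGR2HSV)[v,u].astype(int)
m=(P[:,2]>.034)&(P[:,2]<.05)&(hsv[:,0]>103)&(hsv[:,0]<122)&(hsv[:,1]>100)
q=P[m];print(len(q),np.median(q,0),cv2.minEnclosingCircle(q[:,:2].astype(np.float32)))
E
python3 c.py
```

```text
1101 [0.42222947 0.30138015 0.03899393] ((0.4226924180984497, 0.30086395144462585), 0.022703979164361954)
```

Call:
carry_out(series="-0.001 0.0032 -0.024 0;0 0 -0.04 0;0 0 -0.04 0;0 0 -0.03 0;0 0 -0.025 0;0 0 -0.015 0;0 0 -0.01 0;0 0 0 0;0 0 0 0")

```text
time: 4.28
tool_pos: [0.4251, 0.3008, 0.0268]
tcp_rot: [1.444, 2.789, 0.002]
wrist_force: [-0.1, 0.1, -0.6]
width: 0.999
grip_force: 0.0
```

Call:
carry_out(series="0 0 0 0;0 0 0 0;0 0 0 0;0 0 0 0;0 0 0 0;0 0 0 0;0 0 0 0;0 0 0 0", jaw=-1, grip_force=35)

```text
time: 5.28
tool_pos: [0.4242, 0.3004, 0.0259]
tcp_rot: [-1.444, -2.79, 0.0]
wrist_force: [-0.6, -0.9, 0.3]
width: 0.004
grip_force: 0.0
```

It closed on nothing, so I'll look.

Run:
```python
from h import *
im,d=eyes.read_camera("wrist")
im2,d2=eyes.read_camera("top");P,u,v=cloud("top",d2);im3,_=eyes.read_camera("scene")
cv2.imwrite("pics/w2.png",np.hstack([cv2.resize(im,(400,300)),cv2.resize(im3[200:300,290:423],(400,300),interpolation=2)]))
```

```text
(no output)
```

View pics/w2.png

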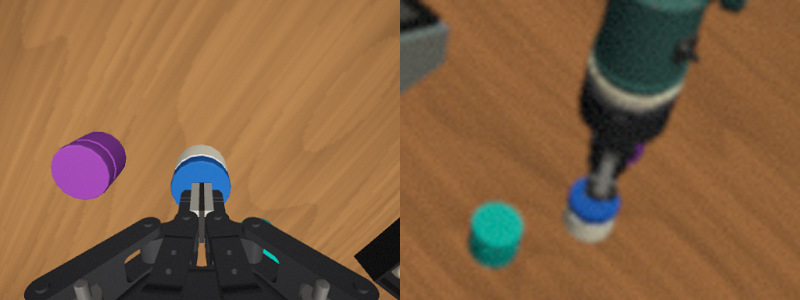

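The left picture (wrist) shows the shut fingertips at (200,190) and the blue jar upright just beyond them at (200,175), on the tool's +x side. The jar squeezed out and still stands. I'll measure where it is.

```bash
cat > c.py <<'E'
from h import *
for n in ("wrist","scene"):
    im,d=eyes.read_camera(n);P,u,v=cloud(n,d)
    hsv=cv2.cvtColor(im,cv2.COLOR_BGR2HSV)[v,u].astype(int)
    m=(P[:,2]>.03)&(P[:,2]<.06)&(hsv[:,0]>103)&(hsv[:,0]<122)&(hsv[:,1]>100)&(abs(P[:,0]-.42)<.1)&(abs(P[:,1]-.3)<.1)
    q=P[m];print(n,len(q),np.median(q,0),np.percentile(q[:,2],[5,95]),cv2.minEnclosingCircle(q[:,:2].astype(np.float32)))
s=bot.read_state();print(s["tool_pos"],s["wrist_force"],s["width"],s["q"])
E
python3 c.py
```

```text
wrist 2725 [0.4145458  0.31050026 0.03896234] [0.03397266 0.04004471] ((0.42268750071525574, 0.30130261182785034), 0.023001423105597496)
scene 127 [0.43244666 0.30532125 0.04101201] [0.03648131 0.04608382] ((0.4268174171447754, 0.30000948905944824), 0.022485993802547455)
[0.42421433 0.30039658 0.02586843] [ 0.04040229 -0.27947887 -0.30198927] -0.0001871987030650473 [ 5.68234077e-01  1.64406528e-01  2.09740102e+00  5.07179008e-06
  8.79820613e-01 -4.75265293e-02]
```

Run:
```python
from h import *
im,d=eyes.read_camera("wrist")
for y in range(215,310,8):
    x=[248,252,256,260,264]; print(y,[ (np.round(w("wrist",[i,y],d[y,i])[0],3).tolist(),im[y,i].tolist()) for i in (250,264)])
T=np.array(eyes.get_calibration("wrist")["T_tool_cam"]);K,D,_,_=cam("wrist")
Ti=np.linalg.inv(T)
for p in ([0,0,.014],[0,0,0],[0,0,-.005],[0,0,-.03]):
    c=Ti[:3,:3]@p+Ti[:3,3];print(p,cv2.projectPoints(c.reshape(1,3),np.zeros(3),np.zeros(3),K,D)[0].ravel(),c[2])
```

```text
215 [([0.41, 0.312, 0.039], [200, 117, 40]), ([0.417, 0.317, 0.039], [198, 115, 36])]
223 [([0.413, 0.308, 0.039], [199, 117, 39]), ([0.42, 0.313, 0.039], [199, 116, 40])]
231 [([0.416, 0.304, 0.038], [199, 117, 39]), ([0.423, 0.309, 0.04], [200, 118, 38])]
239 [([0.414, 0.308, 0.057], [126, 135, 139]), ([0.42, 0.312, 0.057], [128, 136, 139])]
247 [([0.414, 0.308, 0.065], [128, 136, 139]), ([0.42, 0.312, 0.065], [127, 136, 139])]
255 [([0.415, 0.308, 0.072], [128, 136, 138]), ([0.419, 0.312, 0.073], [127, 135, 138])]
263 [([0.415, 0.308, 0.079], [129, 136, 139]), ([0.419, 0.312, 0.079], [129, 137, 140])]
271 [([0.415, 0.308, 0.084], [209, 218, 223]), ([0.42, 0.311, 0.084], [206, 216, 221])]
279 [([0.414, 0.309, 0.092], [41, 42, 40]), ([0.419, 0.312, 0.092], [41, 39, 38])]
287 [([0.414, 0.309, 0.097], [39, 38, 38]), ([0.419, 0.312, 0.097], [31, 31, 30])]
295 [([0.415, 0.308, 0.1], [40, 39, 39]), ([0.421, 0.31, 0.098], [30, 31, 28])]
303 [([0.42, 0.301, 0.094], [49, 46, 46]), ([0.424, 0.305, 0.095], [40, 40, 39])]
[0, 0, 0.014] [257.62450033 223.55267458] 0.19404821500717737
[0, 0, 0] [257.60862144 232.96183608] 0.18076182260923415
[0, 0, -0.005] [257.60237947 236.66191605] 0.17601668246711158
[0, 0, -0.03] [257.56547756 258.5521834 ] 0.15229098175649872
```

The wrist depth puts the shut fingertips at z ≈ 0.055, with the TCP reading 0.026. That is about 43 mm further back than the description states. The jar never moved, because the fingers closed above it. I'll find the tip edge precisely.

Run:
```python
from h import *
im,d=eyes.read_camera("wrist");s=bot.read_state();M=R.from_rotvec(s["tcp_rot"]).as_matrix()
for y in range(230,242): print(y,[(np.round((w("wrist",[i,y],d[y,i])[0]-s["tool_pos"])@M*1000,1).tolist()) for i in (246,252,262,268)])
```

```text
230 [[8.3, -6.7, -12.8], [8.5, -3.2, -13.0], [8.4, 2.5, -13.0], [8.4, 6.0, -12.9]]
231 [[8.2, -6.7, -13.8], [8.0, -3.2, -13.5], [7.5, 2.5, -12.5], [7.4, 6.0, -12.1]]
232 [[7.2, -6.7, -13.1], [7.6, -3.2, -13.8], [7.2, 2.5, -13.1], [7.7, 6.0, -14.2]]
233 [[6.4, -6.7, -12.9], [6.9, -3.2, -13.7], [6.3, 2.6, -12.5], [6.6, 6.0, -13.2]]
234 [[12.1, -6.2, -25.4], [12.3, -3.0, -25.6], [12.1, 2.3, -25.2], [12.3, 5.5, -25.6]]
235 [[11.5, -6.2, -25.3], [11.9, -3.0, -26.0], [12.1, 2.3, -26.4], [12.5, 5.5, -27.1]]
236 [[11.4, -6.1, -26.2], [12.7, -2.9, -28.8], [12.1, 2.3, -27.6], [11.5, 5.5, -26.3]]
237 [[12.0, -6.0, -28.4], [11.5, -2.9, -27.6], [11.7, 2.3, -28.0], [12.4, 5.4, -29.3]]
238 [[11.4, -6.1, -28.4], [12.5, -2.9, -30.6], [12.2, 2.3, -30.0], [12.4, 5.4, -30.4]]
239 [[12.0, -6.0, -30.7], [12.4, -2.9, -31.4], [12.3, 2.3, -31.3], [12.0, 5.4, -30.8]]
240 [[12.4, -5.9, -32.5], [12.7, -2.8, -33.2], [12.0, 2.3, -31.7], [12.1, 5.3, -31.9]]
241 [[12.3, -5.9, -33.4], [12.8, -2.8, -34.3], [11.7, 2.3, -32.4], [12.0, 5.3, -32.9]]
```

Call:
carry_out(series="0 0 0 0;0 0 0 0;0 0 0 0;0 0 0 0;0 0 0 0;0 0 0 0;0 0 -0.015 0;0 0 -0.015 0;0 0 -0.014 0;0 0 0 0;0 0 0 0", jaw=1)

```text
time: 7.0
tool_pos: [0.4242, 0.3004, -0.0183]
tcp_rot: [-1.444, -2.79, 0.001]
wrist_force: [-0.3, 0.8, -0.1]
width: 1.001
grip_force: 0.0
```

Call:
carry_out(series="0 0 0 0;0 0 0 0;0 0 0 0;0 0 0 0;0 0 0 0;0 0 0 0", jaw=-1)

```text
time: 7.75
tool_pos: [0.4248, 0.3008, -0.0174]
tcp_rot: [1.444, 2.79, 0.002]
wrist_force: [-0.5, -1.2, 4.8]
width: 0.527
grip_force: 36.3
```

Call:
carry_out(series="0 0 0.012 0;0 0 0.034 0;0 0 0.034 0;0 0 0.034 0;0 0 0.034 0;0.0062 -0.0281 0 -3.15;0.0062 -0.0281 0 -3.15;0.0062 -0.0281 0 -3.15;0.0062 -0.0281 0 -3.15;0.0062 -0.0281 0 -3.15;0.0062 -0.0281 0 -3.15;0.0062 -0.0281 0 -3.15;0.0062 -0.0281 0 -3.15;0.0062 -0.0281 0 -3.15;0.0062 -0.0281 0 -3.15;0 0 0 0;0 0 0 0")

```text
time: 9.88
tool_pos: [0.4857, 0.0198, 0.1298]
tcp_rot: [-2.146, -2.293, 0.0]
wrist_force: [0.4, -0.2, -0.5]
width: 0.532
grip_force: 36.1
```

Call:
carry_out(series="0.001 0 -0.02 0;0 0 -0.02 0;0 0 -0.02 0;0 0 -0.02 0;0 0 -0.02 0;0 0 -0.016 0;0 0 -0.01 0;0 0 -0.006 0;0 0 -0.002 0;0 0 0 0;0 0 0 0")

```text
time: 11.25
tool_pos: [0.4897, 0.0194, -0.0029]
tcp_rot: [2.145, 2.291, 0.005]
wrist_force: [4.9, 0.5, 0.4]
width: 0.529
grip_force: 38.8
```

Run:
```python
from h import *
s=bot.read_state();print(s["wrist_force"],s["torque"],s["tool_pos"])
im,d=eyes.read_camera("wrist");im3,_=eyes.read_camera("scene")
cv2.imwrite("pics/w3.png",np.hstack([cv2.resize(im,(400,300)),cv2.resize(im3[130:260,180:353],(400,300),interpolation=2)]))
```

```text
[4.88397709 0.54116242 0.3857742 ] [ 0.10316718 -0.64456171 -0.00552677] [ 0.48971574  0.01938755 -0.00289539]
```

View pics/w3.png

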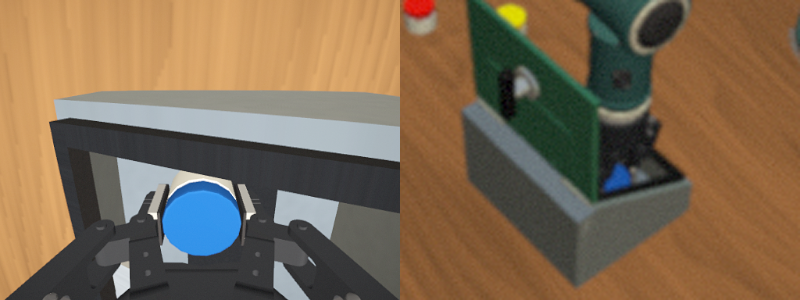

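The wrist view shows the jar's blue cap held at (202,220). The front-side knuckle at (70,250) bears lightly on the front rim, which is the +x force of 5 N. I'll shift 12 mm to the back, then lower the rest.

Call:
carry_out(series="0.004 0 0.002 0;0.004 0 0 0;0.004 0 0 0;0 0 0 0;0 0 -0.003 0;0 0 -0.003 0;0 0 -0.002 0;0 0 0 0;0 0 0 0")

```text
time: 12.48
tool_pos: [0.499, 0.0194, -0.0075]
tcp_rot: [-2.146, -2.293, 0.002]
wrist_force: [-10.4, -0.7, 24.5]
width: 0.526
grip_force: 41.0
```

Call:
carry_out(series="0 0 0.0015 0;0 0 0 0;0 0 0 0")

```text
time: 12.85
tool_pos: [0.499, 0.0194, -0.0074]
tcp_rot: [-2.147, -2.293, 0.001]
wrist_force: [-6.0, 0.6, 12.2]
width: 0.524
grip_force: 39.8
```

Call:
carry_out(series="0 0 0.001 0;0 0 0 0")

```text
time: 13.1
tool_pos: [0.4992, 0.0194, -0.0074]
tcp_rot: [-2.147, -2.293, 0.0]
wrist_force: [-2.2, -0.1, 5.6]
width: 0.529
grip_force: 39.0
```

Call:
carry_out(series="0 0 0 0;0 0 0 0;0 0 0 0;0 0 0 0", jaw=0.28)

```text
time: 13.6
tool_pos: [0.4992, 0.0194, -0.0077]
tcp_rot: [-2.147, -2.293, 0.0]
wrist_force: [0.2, -0.1, 0.8]
width: 0.638
grip_force: 0.0
```

Call:
carry_out(series="0 0 0.008 0;0 0 0.012 0;0 0 0.02 0;0 0 0.03 0;0 0 0.03 0;0 0 0.04 0;0 0 0.04 0;0 0 0.03 0;0 0 0 0")

```text
time: 14.72
tool_pos: [0.5017, 0.0194, 0.2068]
tcp_rot: [2.143, 2.289, 0.008]
wrist_force: [-0.2, -1.2, 0.6]
width: 0.64
grip_force: 0.0
```

Run:
```python
from h import *
im,d=eyes.read_camera("wrist");P,u,v=cloud("wrist",d)
hsv=cv2.cvtColor(im,cv2.COLOR_BGR2HSV)[v,u].astype(int)
m=(hsv[:,0]>100)&(hsv[:,0]<122)&(hsv[:,1]>100)
q=P[m];print(len(q),np.percentile(q[:,2],[5,50,95]),cv2.minEnclosingCircle(q[:,:2].astype(np.float32)))
print(bot.read_state()["tool_pos"])
im,d=eyes.read_camera("top");P,u,v=cloud("top",d);hsv=cv2.cvtColor(im,cv2.COLOR_BGR2HSV)[v,u].astype(int)
g=(hsv[:,0]>60)&(hsv[:,0]<90)&(hsv[:,1]>90)&(P[:,2]>.3)&(P[:,0]>.53)&(abs(P[:,1])<.15);print(len(P[g]),P[g].mean(0) if g.any() else "")
im,d=eyes.read_camera("scene");P,u,v=cloud("scene",d);hsv=cv2.cvtColor(im,cv2.COLOR_BGR2HSV)[v,u].astype(int)
q=P[(P[:,0]>.55)&(P[:,0]<.66)&(abs(P[:,1])<.15)&(hsv[:,0]>60)&(hsv[:,0]<90)&(hsv[:,1]>90)&(P[:,2]>.16)]
for _ in range(4):
    U,S,V=np.linalg.svd(q-q.mean(0),full_matrices=False);c=q.mean(0);q=q[abs((q-c)@V[2])<.006]
print("lid",len(q),c,V[2])
```

```text
1245 [0.04441435 0.04663412 0.04782284] ((0.4965265095233917, 0.013892155140638351), 0.02974720671772957)
[0.50029409 0.01937021 0.20445466]
114 [ 0.58643359 -0.00204093  0.32439346]
lid 1947 [0.59108586 0.00426554 0.25565878] [-0.99743388 -0.0706397   0.01164884]
```

The jar is down, with its cap top at z ≈ 0.047, and the lid hasn't moved. Next I shut the jaws, rise, turn 90° and go behind the lid on its +y side.

Call:
carry_out(series="0 0 0.03 0;0 0 0.03 0;0 0 0.03 0;0 0 0.03 0;0 0 0.03 0;0.015 0.0057 0 10;0.015 0.0057 0 10;0.015 0.0057 0 10;0.015 0.0057 0 10;0.015 0.0057 0 10;0.015 0.0057 0 10;0.015 0.0057 0 10;0.015 0.0057 0 10;0.015 0.0057 0 10;0 0 0 0;0 0 0 0", jaw=-1)

```text
time: 16.88
tool_pos: [0.6334, 0.0705, 0.351]
tcp_rot: [0.099, -3.137, 0.0]
wrist_force: [-0.2, -0.3, 0.7]
width: -0.005
grip_force: 0.0
```

Call:
carry_out(series="0 0 -0.023 0;0 0 -0.023 0;0 0 -0.023 0;0 0 -0.023 0;-0.013 -0.0008 0 0;-0.013 -0.0008 0 0;-0.0117 -0.0008 0 0;-0.0122 -0.0008 0 0;-0.0122 -0.0008 -0.001 0;-0.012 -0.0008 -0.002 0;-0.012 -0.0008 -0.003 0;-0.0115 -0.0008 -0.004 0;-0.0112 -0.0008 -0.005 0;0 0 0 0")

```text
time: 18.62
tool_pos: [0.5232, 0.0633, 0.2437]
tcp_rot: [0.104, -3.136, 0.0]
wrist_force: [1.2, -0.8, -0.4]
width: -0.002
grip_force: 0.0
```

```bash
cat > l.py <<'E'
from h import *
import sys
im,d=eyes.read_camera("scene");P,u,v=cloud("scene",d);hsv=cv2.cvtColor(im,cv2.COLOR_BGR2HSV)[v,u].astype(int)
O=np.array([.581,-.013,0]);c,s=np.cos(.066),np.sin(.066);L=(P-O)@np.array([[c,-s,0],[s,c,0],[0,0,1]])
q=L[(L[:,0]>-.19)&(L[:,0]<.06)&(abs(L[:,1])<.12)&(hsv[:,0]>60)&(hsv[:,0]<90)&(hsv[:,1]>90)&(L[:,2]>.07)&(L[:,2]<.35)]
for _ in range(8):
    U,S,V=np.linalg.svd(q-q.mean(0),full_matrices=False);e=(q-q.mean(0))@V[2];q=q[abs(e)<max(.004,np.percentile(abs(e),90))]
n=V[2];n=n if n@[0.5,0,.87]>0 else -n
print("lid",len(q),q.mean(0),n,"phi",np.degrees(np.arctan2(n[0],n[2])),"lid rad",np.arctan2(n[0],n[2])+np.radians(28))
st=bot.read_state();print(st["tool_pos"],st["wrist_force"],st["q"])
E
python3 l.py
```

```text
lid 2815 [-0.03375037  0.00079091  0.22088897] [0.85948095 0.00090686 0.51116697] phi 59.258393706935514 lid rad 1.5229462701875247
[0.52395262 0.06342109 0.2440601 ] [ 0.07052054 -0.28757446  0.28755909] [ 7.32609554e-02 -3.43780980e-02  1.87144706e+00  9.14962549e-08
  1.30747787e+00 -1.56351655e+00]
```

Call:
carry_out(series="-0.0104 -0.0007 -0.0064 0;-0.0104 -0.0007 -0.0064 0;-0.0091 -0.0006 -0.0082 0;-0.0091 -0.0006 -0.0082 0;-0.0075 -0.0005 -0.0096 0;-0.0075 -0.0005 -0.0096 0;-0.0058 -0.0004 -0.0108 0;-0.0058 -0.0004 -0.0108 0;-0.0039 -0.0003 -0.0116 0;-0.0039 -0.0003 -0.0116 0;-0.0017 0 -0.0121 0;-0.0017 0 -0.0121 0;0 0 -0.012 0;0 0 -0.012 0;0 0 -0.012 0;0 0 -0.01 0;0 0 0 0;0 0 0 0")

```text
time: 20.92
tool_pos: [0.449, 0.0585, 0.0822]
tcp_rot: [-0.104, 3.139, 0.0]
wrist_force: [-0.2, 0.1, -0.1]
width: -0.001
grip_force: 0.0
```

```bash
python3 l.py
```

```text
lid 1016 [-0.07649248  0.02596128  0.16548072] [ 0.87355064  0.47859005 -0.08866137] phi 95.79541215376376 lid rad 2.160637540946582
[0.44916565 0.05853291 0.08245104] [-0.18799431  0.84112229 -0.28480825] [ 7.45880785e-02 -4.03915027e-02  2.19196913e+00 -3.82956540e-06
  9.89042395e-01 -1.56210445e+00]
```

Call:
carry_out(series="0 0 -0.006 0;0 0 -0.005 0;0 0 -0.004 0;0 0 -0.002 0;0 0 0 0")

```text
time: 21.6
tool_pos: [0.4509, 0.0587, 0.0686]
tcp_rot: [-0.104, 3.136, 0.0]
wrist_force: [-6.2, -1.4, 22.4]
width: -0.004
grip_force: 11.6
```

```bash
sed -i 's/L\[:,2\]>.07)&(L\[:,2\]<.35)/L[:,2]>.04)\&(L[:,2]<.16)/' l.py; python3 l.py
python3 - <<'E'
import sys;sys.path.insert(0,'.')
from h import *
im,_=eyes.read_camera("scene");im2,_=eyes.read_camera("wrist")
cv2.imwrite("pics/s4.png",np.hstack([cv2.resize(im2,(400,300)),cv2.resize(im[130:260,180:353],(400,300),interpolation=2)]))
E
```

```text
lid 1846 [-0.06787876  0.00609898  0.11986732] [-4.70940864e-01  1.94121426e-04  8.82164761e-01] phi -28.09538798288564 lid rad -0.001664834368190371
[0.4509767  0.05866596 0.06863983] [-7.12513352 -0.67905895 22.54873554] [ 7.46393871e-02 -2.00847042e-02  2.20186254e+00 -8.87378540e-05
  9.55979815e-01 -1.56213368e+00]
```

View pics/s4.png

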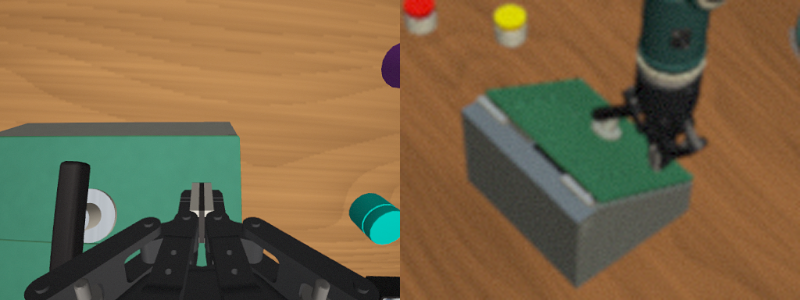

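The lid is shut and pressed on its gasket; the fit gives about 0 rad at 22 N. The T-bar shows at (70,220) in the wrist view. I'll lift, then measure the bar.

Call:
carry_out(series="0 0 0.005 0;0 0 0.01 0;0 0 0.03 0;0 0 0.03 0;0 0 0.04 0;0.0015 -0.02 0 0;0.0015 -0.02 0 0;0.0015 -0.02 0 0;0.0015 -0.02 0 0;0 0 0 0;0 0 0 0;0 0 0 0", jaw=-0.1)

```text
time: 23.25
tool_pos: [0.4545, -0.0209, 0.1799]
tcp_rot: [0.105, -3.14, -0.0]
wrist_force: [-0.1, -0.4, -0.7]
width: 0.452
grip_force: 0.0
```

```bash
python3 l.py
cat > t.py <<'E'
from h import *
O=np.array([.581,-.013,0]);c,s=np.cos(.066),np.sin(.066);Rm=np.array([[c,-s,0],[s,c,0],[0,0,1]])
for n in ("wrist","top","scene"):
    im,d=eyes.read_camera(n);P,u,v=cloud(n,d);L=(P-O)@Rm
    f=np.radians(-26.5);a=np.array([-np.cos(f),0,np.sin(f)]);b=np.array([np.sin(f),0,np.cos(f)])
    X=L-[0,0,.144];r=X@a;h=X@b
    m=(h>.036)&(h<.054)&(r>.06)&(r<.19)&(abs(L[:,1])<.06)&(im[v,u].max(1)<90)
    q=np.c_[-r[m],L[m,1],h[m]]
    if len(q)<10: print(n,len(q));continue
    k=cv2.minAreaRect(q[:,:2].astype(np.float32)*1000)
    print(n,len(q),k,np.median(q[:,2]),"world z of centre etc",P[m].mean(0))
E
python3 t.py
```

```text
lid 2055 [-0.07260879  0.00838589  0.11975431] [-4.46585110e-01  7.59876326e-04  8.94740835e-01] phi -26.52480659430046 lid rad 0.025746982033165444
[ 0.45456044 -0.02089699  0.17993119] [-0.33125158  0.41387166 -0.27070709] [-1.00830930e-01 -1.40134825e-01  2.08795262e+00  1.90190792e-04
  1.19390522e+00 -1.73848621e+00]
wrist 1469 ((-120.64027404785156, 0.38283491134643555), (13.69086742401123, 71.3711929321289), 88.21957397460938) 0.04358798842203406 world z of centre etc [ 0.45463264 -0.02093417  0.12951744]
top 0
scene 99 ((-115.32450103759766, -0.6294984817504883), (15.678559303283691, 73.1060791015625), 85.7321548461914) 0.04439633959595899 world z of centre etc [ 0.4617231  -0.02000999  0.1328686 ]
```

Lid at rest reads 0.026. The bar is at lid (−120.6, 0.4) mm, 1.8° clockwise, which is world (0.458, −0.021, 0.123). I'll lower over it and grip.

Call:
carry_out(series="0.003 0 -0.018 -1.8;0 0 -0.02 0;0 0 -0.02 0;0 0 -0.02 0;0 0 -0.01 0;0 0 -0.01 0;0 0 0 0;0 0 0 0")

```text
time: 24.45
tool_pos: [0.4582, -0.0216, 0.0825]
tcp_rot: [-0.054, 3.14, -0.0]
wrist_force: [0.0, 0.5, 0.6]
width: 0.452
grip_force: 0.0
```

Call:
carry_out(series="0 0 0 0;0 0 0 0;0 0 0 0;0 0 0 0;0 0 0 0", jaw=-1, grip_force=60)

```text
time: 25.08
tool_pos: [0.4584, -0.0215, 0.0828]
tcp_rot: [-0.054, 3.14, -0.0]
wrist_force: [-1.3, 0.1, 6.1]
width: 0.181
grip_force: 58.6
```

Gripped: the width is about 15 mm and the bar is 14. Now I turn it clockwise, half way first.

Call:
carry_out(series="0 0 0 -5;0 0 0 -5;0 0 0 -5;0 0 0 -5;0 0 0 -5;0 0 0 -5;0 0 0 -5;0 0 0 -5;0 0 0 0")

```text
time: 26.2
tool_pos: [0.458, -0.0186, 0.0838]
tcp_rot: [-1.023, -2.969, -0.009]
wrist_force: [-9.4, 7.0, 15.6]
width: 0.183
grip_force: 158.9
```

Call:
carry_out(series="0 0 0 0;0 0 -0.001 -5;0 0 -0.001 -5;0 0 -0.001 -5;0 0 0 -5;0 0 0 -5;0 0 0 -5;0 0 0 0", jaw=-0.5)

```text
time: 27.2
tool_pos: [0.4602, -0.0172, 0.0825]
tcp_rot: [-1.76, -2.602, -0.015]
wrist_force: [-7.3, 16.4, 20.4]
width: 0.254
grip_force: 68.9
```

```bash
python3 l.py; python3 t.py
```

```text
lid 1895 [-0.06870675  0.01038224  0.11932757] [-0.47250913  0.00133669  0.88132476] phi -28.197320393379652 lid rad -0.003443890545805295
[ 0.46025405 -0.01719181  0.0825484 ] [-6.36745142 16.187106   19.86420436] [-0.09824968 -0.0283096   2.18016698  0.01020276  0.98513648 -0.48568975]
wrist 6447 ((-104.51286315917969, 16.047958374023438), (84.60443878173828, 68.31824493408203), 41.715965270996094) 0.04079245361660704 world z of centre etc [ 0.4660769  -0.01143959  0.13629616]
top 0
scene 80 ((-99.58916473388672, 5.617046356201172), (45.525672912597656, 72.34181213378906), 80.3634262084961) 0.0430812023950124 world z of centre etc [ 0.46274125 -0.00621905  0.13471732]
```

Call:
carry_out(series="0.001 0.003 0.002 0;0 0 0 -4;0 0 0 -4;0 0 0 -4;0 0 0 0;0 0 0 0", jaw=-0.45)

```text
time: 28.15
tool_pos: [0.461, -0.0165, 0.0832]
tcp_rot: [2.019, 2.405, 0.009]
wrist_force: [-1.9, 8.1, 11.3]
width: 0.277
grip_force: 37.9
```

Call:
carry_out(series="0 0 0 -4;0 0 0 -4;0 0 0 0;0 0 0 0")

```text
time: 28.65
tool_pos: [0.4613, -0.0193, 0.0838]
tcp_rot: [2.178, 2.257, 0.004]
wrist_force: [-3.9, -1.8, 14.2]
width: 0.273
grip_force: 47.3
```

```bash
python3 -c "
from h import *
s=bot.read_state();print(s['wrist_force'],s['torque'],s['tcp_rot'])"; python3 l.py
```

```text
[-3.88184287 -1.75369818 14.24419809] [-0.35807238 -0.41260421  0.22014848] [2.17812188 2.25664103 0.0041054 ]
lid 1822 [-0.06646826  0.01384484  0.12067528] [-0.47037297  0.0012452   0.88246684] phi -28.05853333566352 lid rad -0.001021599429503417
[ 0.46129203 -0.01931712  0.08379644] [-4.26067185 -1.31437802 14.03645791] [-9.48189319e-02 -2.81324081e-02  2.17733308e+00 -1.48307732e-03
  9.86658492e-01 -1.29473203e-01]
```

Call:
carry_out(series="0 0 0 0;0 0 0.001 0;0 0 0.002 0;0 0 0.01 0;0 0 0.02 0;0 0 0.03 0;0 0 0.03 0;0 0 0.02 0;0 0 0 0;0 0 0 0", jaw=-0.1)

```text
time: 29.95
tool_pos: [0.4581, -0.0185, 0.1933]
tcp_rot: [-2.182, -2.259, 0.001]
wrist_force: [-0.0, 0.1, -0.9]
width: 0.453
grip_force: 0.0
```

```bash
sed -i 's/-26.5/-28/' t.py; python3 l.py; python3 t.py;python3 - <<'E'
import sys;sys.path.insert(0,'.')
from h import *
im,_=eyes.read_camera("scene");im2,_=eyes.read_camera("wrist")
cv2.imwrite("pics/s5.png",np.hstack([cv2.resize(im2,(400,300)),cv2.resize(im[130:260,180:353],(400,300),interpolation=2)]))
E
```

```text
lid 1933 [-0.0700812   0.00912113  0.11886362] [-0.47029517  0.00212432  0.88250662] phi -28.053527331176003 lid rad -0.0009342281688266563
[ 0.45778387 -0.0184366   0.19282434] [-0.26299161  0.61298119 -0.20698151] [-9.46097237e-02 -1.42574169e-01  2.06566258e+00 -2.28633454e-05
  1.22043915e+00 -1.29103716e-01]
wrist 1352 ((-120.65335845947266, 0.9422531127929688), (14.531389236450195, 72.01697540283203), 7.331188201904297) 0.04326676314310644 world z of centre etc [ 0.45593037 -0.01815512  0.12558652]
top 0
scene 112 ((-113.02623748779297, -0.5462303161621094), (18.253467559814453, 72.45934295654297), 10.651634216308594) 0.0431889551386756 world z of centre etc [ 0.46113576 -0.01967897  0.12854136]
```

View pics/s5.png

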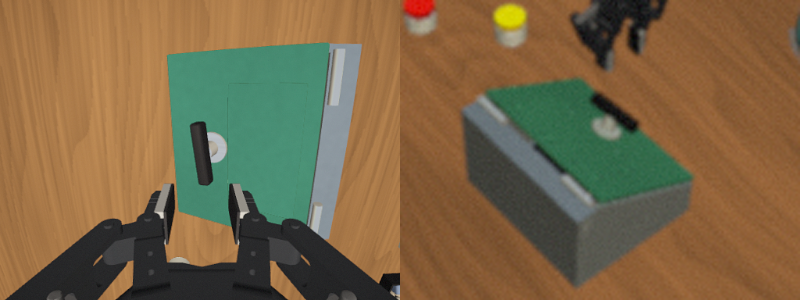

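The bar lies 82.7° from the lid's x, about 1.44 rad and at the stop. It is at (202,153) in the wrist view. The lid is flat at 0 rad and the gripper is clear, so I'm handing in.

```bash
python3 -c "
from workcell import bot
print(bot.finish_job())"
```

```text
the job is handed in; nothing more can be done
None
```

I've handed the job in, but no verdict came back. By my last measurements the lid is tight at about 0 rad and the T-handle is at its stop, about 1.44 rad; the jar was on the mat when last seen, before the lid closed, and no grit jar or the tray was touched.

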